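Hang the slotted shelf bracket on the display stand's pin

ROBOT

A 6-joint arm with a two-finger parallel gripper is mounted at the origin on the work surface. World frame = base frame: x ahead of the robot, y to its left, z up, the work surface at z = 0. Lengths are in m, angles in degrees, forces in N, time in s.
With the tool pointing down it reaches from about 0.375 to 0.9 m from the base axis. Payload 3.1 kg.
Tool frame: the origin (TCP) lies on the centre line of the jaws, within the pads' length; the fingertips stand 25 mm ahead of it and the grasp point (between the pads) lies 6 mm ahead of it; z points along the fingers, y is the line along which they close (so a half turn about z gives the same grasp; the last joint's range is limited). The gripper opens to 87 mm and grips with 3 to 60 N. Pads are 19 mm wide; open, the fingers measure 117 mm over their backs; the gripper's body (75 mm by 190 mm) begins 51 mm behind the grasp point.
Start: joints at [63.455, 30.224, 82.088, -0, 67.689, -10.227], TCP at [0.176, 0.6, 0.248] pointing down, gripper open.
Joint ranges: [-176.69, 176.69], [-43.24, 126.21], [12.49, 139.97], [-82, 262], [0, 151.66], [-163.58, 163.58]. Speed limits (degrees/s): [159.86, 159.86, 180, 180, 180, 180].

INTERFACE

Orientations are given as a 3x3 rotation matrix whose columns are the frame's x, y, z axes.
In Python, from rig import * gives the robot as it stands.
- The arm moves only by the tool step_arm, never from a script. Its argument "steps" is a list of rows, each a list of 7 numbers: the shift along the tool's x, y, z normalised to -1 to 1, where 1 is 0.3 m, then the turn, a rotation vector about the tool's x, y, z normalised to -1 to 1, where 1 is 45 degrees, then the gripper's target within -1 to 1 (shut at 1, half-way at 0, fully open at -1). A call has 1 to 8 rows; each row is the pose to reach, as a shift and turn from the pose commanded when the call began, along the tool's axes at that moment; what a row does not reach only later rows make up. A row lasts 1/12 s, in which the tool goes at most 41.7 mm and 7.16 degrees, less where a joint would pass 70% of its speed; a pose out of reach is approached as far as the arm can. A call with a number of a shift or a turn outside -1 to 1 is refused whole. A call with a gripper value outside its range is refused whole. The fingers move at their own pace and stop on an object; the grip force is fixed at half the most. Time passes only in rows, so rows that repeat a pose let the fingers close. It gives the time, the measured TCP pose, the force, the opening and the grip force at its end, in the units of the state.
- read_state(): the state, without advancing time (a new reading comes with each control period).
- capture(name): name is "side" or "top" or "wrist"; returns a dict with "image" (384x512x3 uint8, red, green, blue), "vertical_fov" (degrees; the focal length in pixels is half the picture's height over the tangent of half this angle, whatever the lens; pixels are square), "cx", "cy" (the principal point, pixels), "world_from_camera" (4x4, takes a point from camera to world coordinates); the wrist camera has in their place "T_tool_cam" (4x4, takes a point from camera to tool coordinates, whose origin is the TCP and whose axes are the flange's). Camera axes: x right, y down, z forward; pixel columns grow to the right and rows downward; lengths in m; the calibration is good to about 2 mm. A picture is of the moment at which its call begins: read the wrist's pose just before it. There is no depth.
- hand_in(): hands the job in; it is judged then, once.
The state is a dict: "time_s": time; "joint_positions": joint angles; "qvel": joint speeds; "tau": joint torques, N m; "position": TCP position; "tcp_rot": TCP orientation; "force": force on the tool from outside, world axes, zero at the start; "moment": the same for the moment, N m; "opening": opening from 0.0 (shut) to 1.0 (fully open); "grasp_force": force on a finger pad.
Only numpy, scipy, OpenCV 4.12 (cv2) and the standard library are available. Lean on these libraries where they do the work, as an engineer would, in place of code of your own. Each camera call takes 0.05 s, during which the arm holds its last target. There are 200 camera calls.

TASK

Pick up the small slotted shelf bracket and hang it on the headed pin of the display stand: gently slide the slot sideways over the pin, behind its head, until the pin stops against the slot's inner end, then lower the bracket until it hangs from the pin by the top of its slot, and let go. The pin is clamped somewhere along its groove, so find it by feel keeping the bracket quite upright, and do not force it against the stand or disturb the other parts on the bench.

Things in the scene. Friction and masses are not known exactly. Their poses are not given: they have to be found in the camera images.
- stand: Display stand, fixed to the bench. Origin: on the bench under the front face of its white upright panel, mid-width; x out of that face (away from the robot), y along the panel, z up. Panel 160 mm wide, 16 mm thick (x -16 to 0), top at z 185 mm. Black foot 120 x 180 mm, 12 mm thick, x -35 to 85 mm. Fixed; the pin's place along its groove does not change in use.
- groove_mid (a point): Middle of the pin's groove, on the panel's front face, z 170 mm. NOT the pin: the pin's axis lies unmeasured up to 30 mm to either side of it along the stand's y, at this height. Steel pin, straight out along stand +x: shank 8 mm diameter, from the face to x 12 mm, then a round head 22 mm diameter to x 17 mm. The plate goes between panel and head.
- bracket: Loose aluminium shelf bracket, 0.2 to 0.4 kg, standing on its ledge. Origin: mid thickness and mid width of its plate, at the underside; z up, y along the width, x towards the ledge. Plate 5 mm thick (x), 64 mm wide (y), up to z 130 mm. Ledge 64 mm wide, out to x 57.5 mm, 5 mm thick, 12 mm lip at its edge. It hangs with the ledge pointing away from the panel.
- grip_tab (a point): Where to grip: middle of the tab on top of the bracket's plate, bracket (0, 0, 158) mm. Tab 36 mm wide (y), 5 mm thick (x), z 130 to 178 mm.
- slot_mouth (a point): Mouth of the L-shaped slot, in the plate's -y edge, mid-height: bracket (0, -32, 95) mm. From here a level run 14 mm high (z 88 to 102) reaches in to y +5. The bracket slides along its -y over the pin, the pin's axis at bracket z 95; the inner end meets the pin when its axis is at bracket y +1. The end is a rigid stop.
- slot_end (a point): Top of the slot's notch: bracket (0, 0, 115) mm. The notch goes up from the inner end of the level run, 10 mm wide (y -5 to 5). From the run, the bracket goes down 16 mm until this point rests on the pin: then it is 174 mm above the bench, 4 mm above the pin's axis.
- trophy: Brass trophy cup with a knobbed lid, 170 mm tall, 68 mm across; bystander. Origin at the centre of its underside.
- base_block: Marble trophy base, 60 x 80 x 30 mm; bystander. Origin at the centre of its underside.
- column: Upright brass trophy column, 36 mm diameter, 110 mm tall; bystander. Origin at the centre of its underside.
Mind the look-alikes: they are no part of the job. What is meant by the bracket is not green or orange, and is the larger of those in its own colour.

How it is judged (in metres and radians):
On the way:
1. the bracket is lifted clear of the bench (height (world z) of bracket above 0.04 m), for 0.1 s.
At the end, for the whole second after the job is handed in: The bracket hangs at rest on the pin, released: the top of its slot's notch rests on the pin (site slot_end 171 to 177 mm above the bench, between the panel and the pin's head, within 37 mm sideways of the groove's middle), its plate upright within 0.09 rad and parallel to the panel within 0.14 rad (z of slot_end in the frame of stand between 0.171 and 0.177 m and x of slot_end in the frame of stand between 0 and 0.013 m and y of slot_end in the frame of stand between -0.037 and 0.037 m and angle between bracket's own z axis and vertical below 0.09 rad and angle between the x axis of bracket and the x axis of stand, either way round below 0.14 rad and contact force between bracket and stand above 0.5 N and linear speed of bracket below 0.03 m/s and angular speed of bracket below 0.3 rad/s); the robot touches nothing.
It fails at once if the bracket is forced against the stand with more than 20 N (contact force between bracket and stand above 20 N).
It fails at once if the bracket is tipped more than 0.09 rad from upright (angle between bracket's own z axis and vertical above 0.09 rad).
It fails at once if the robot itself presses on the stand with more than 15 N (contact force between any of the fingers, the arm and stand above 15 N).
It fails at once if the trophy, the marble base or the column is shoved more than 25 mm (distance of any of trophy, base_block, column from where it was at the start of the episode above 0.025 m).
It fails at once if a bystander is knocked over (angle between any of trophy, column, base_block's own z axis and vertical above 0.5 rad).
It also fails if it takes over 58 s, if anything falls off the work surface, if the arm or the gripper's body presses on something with over 40 N, if the wrist force passes 120 N, or if a joint passes its speed limit or range.

## Working session

There is one attempt and no reset: what is moved stays moved. The work goes in short steps, Python scripts to look and compute and a tool call to move; the robot and the scene stay as the last step left them, time stands still between calls to the robot, and variables do not carry over. Pictures are saved under pics/ and viewed, at most 10 in all, crops included, and the job is handed in when it is done.

Besides the shell and the picture viewer there is one more tool, called after "Call:" as a command line: name --pt "numbers of a row" for each row, then --argument value for the rest. step_arm: Moves the arm, as the interface text tells. Scaled input: -1 to 1 covers 0.3 m each way for a shift and 45 degrees each way for a turn. Its arguments: {"type":"object","properties":{"steps":{"type":"array"}},"required":["steps"]}

```bash
mkdir -p pics; ls
python3 - <<'E'
from rig import *
import cv2,pickle
s=read_state(); print(s)
d={}
for n in("side","top"):
    c=capture(n); d[n]=c
    cv2.imwrite(f"pics/{n}0.png",c["image"][:,:,::-1]); print(n,c["vertical_fov"],c["cx"],c["cy"],c["world_from_camera"])
pickle.dump(d,open("d0.pkl","wb"))
E
```

```text
pics
{'time_s': 0.0, 'joint_positions': array([ 6.34536118e+01,  3.02802314e+01,  8.21573547e+01,  1.63146291e-03,
        6.76885599e+01, -1.02261307e+01]), 'qvel': array([ 0.14166975,  0.09334737, -0.01368717,  0.02248824, -0.04905828,
       -0.05585826]), 'tau': array([ 1.22717365e-04, -4.40046358e+01, -1.76588881e+01,  6.32461673e-02,
        5.81334648e-02, -1.62320016e-04]), 'position': array([0.17527005, 0.59920763, 0.24655263]), 'tcp_rot': array([[-9.59702744e-01,  2.81015353e-01, -1.00753694e-03],
       [ 2.81016851e-01,  9.59700837e-01, -1.95777356e-03],
       [ 4.16769619e-04, -2.16201552e-03, -9.99997576e-01]]), 'force': array([ 0.22138585, -0.31787613,  0.49047477]), 'moment': array([ 0.00789752, -0.00068313, -0.00319287]), 'grasp_force': 0.0, 'opening': 1.0039580980542462}
side 43.579615198414665 251.35250471509238 195.11864012529307 [[ 0.99970024 -0.00752916  0.0232968   0.53564184]
 [-0.02332233 -0.58238597  0.81257778 -0.87429467]
 [ 0.0074497  -0.81287754 -0.582387    0.81277633]
 [ 0.          0.          0.          1.        ]]
top 45.29983583064099 254.79075848695234 192.5541026522377 [[ 0.01401941 -0.99408747  0.10767338  0.44687003]
 [-0.99987107 -0.01309424  0.00929467  0.03663718]
 [-0.00782982 -0.1077898  -0.99414287  1.20268135]
 [ 0.          0.          0.          1.        ]]
```

View pics/side0.png

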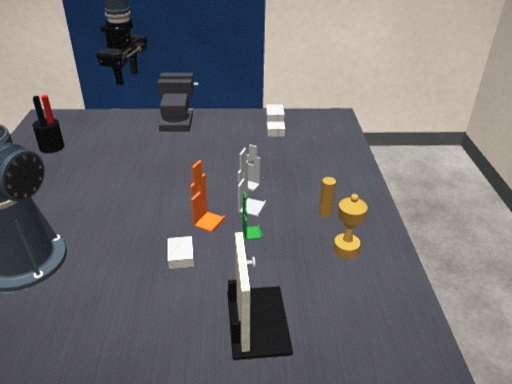

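View pics/top0.png

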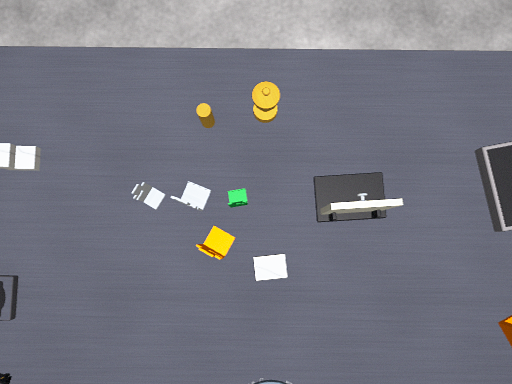

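Side view: grey brackets at about (245,185) and (252,165), orange at (200,200), green at (248,220), stand at (245,295) with pin head at (252,262). In the top view: greys at (195,195) and (150,195), orange (217,242), green (238,197), stand (350,200). Candidates are the two greys; a crop will tell which is larger.

```bash
cat > h.py <<'E'
import numpy as np,pickle,cv2
def K(c):
    f=c["image"].shape[0]/2/np.tan(np.radians(c["vertical_fov"]/2)); return f
def ray(c,u,v,T=None):
    T=c["world_from_camera"] if T is None else T
    d=T[:3,:3]@np.array([(u-c["cx"])/K(c),(v-c["cy"])/K(c),1]); return T[:3,3],d/np.linalg.norm(d)
def onz(c,u,v,z,T=None):
    o,d=ray(c,u,v,T); return o+d*(z-o[2])/d[2]
def proj(c,p,T=None):
    T=c["world_from_camera"] if T is None else T
    q=np.linalg.inv(T)@np.append(p,1); return np.array([c["cx"],c["cy"]])+K(c)*q[:2]/q[2]
def tri(*rs):
    A=np.zeros((3,3));b=np.zeros(3)
    for o,d in rs:
        P=np.eye(3)-np.outer(d,d);A+=P;b+=P@o
    p=np.linalg.solve(A,b); return p,[np.linalg.norm((np.eye(3)-np.outer(d,d))@(p-o)) for o,d in rs]
E
python3 - <<'E'
from h import *
d=pickle.load(open("d0.pkl","rb"))
a=d["side"]["image"][130:230,180:280,::-1]; b=d["top"]["image"][165:225,120:220,::-1]
e=d["side"]["image"][225:355,215:300,::-1]; g=d["top"]["image"][165:225,310:410,::-1]
r=lambda x,k:cv2.resize(x,None,fx=k,fy=k,interpolation=cv2.INTER_CUBIC)
o=np.zeros((600,800,3),np.uint8)
for im,k,x,y in((a,4,0,0),(b,4,400,0),(e,2,0,400),(g,3.5,400,250)):
    q=r(im,k)[:600-y,:800-x]; o[y:y+q.shape[0],x:x+q.shape[1]]=q
cv2.imwrite("pics/crop1.png",o)
E
```

```text
(no output)
```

View pics/crop1.png

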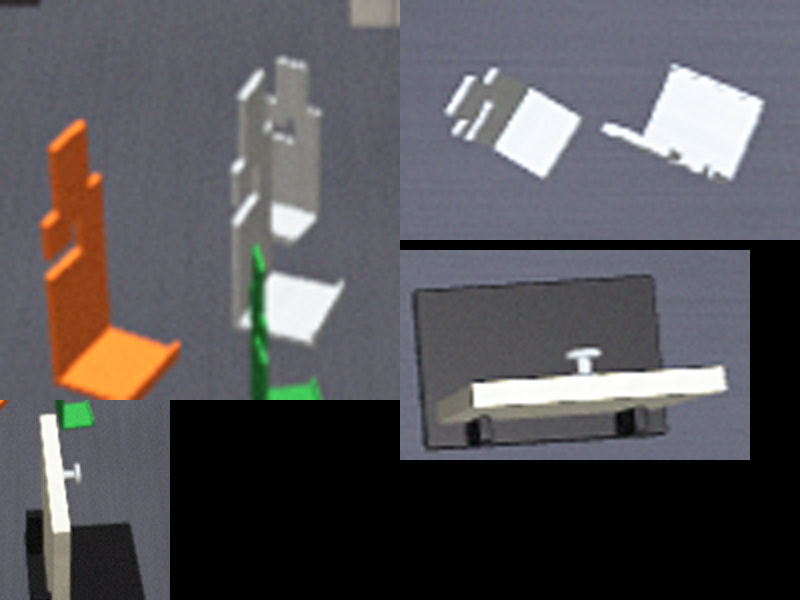

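The front grey bracket (top-view px (195,195), side-view px (245,185)) is clearly larger than the one behind at (150,195), so it's the target. Its ledge points roughly +x, so the plate roughly faces the way needed for hanging.

Run:
```python
from h import *
np.set_printoptions(precision=4,suppress=True)
d=pickle.load(open("d0.pkl","rb")); t,s=d["top"],d["side"]
B=lambda x,y:(120+(x-400)/4,165+y/4); G=lambda x,y:(310+(x-400)/3.5,165+(y-250)/3.5)
A=lambda x,y:(180+x/4,130+y/4)
print("lip",onz(t,*B(675,65),.012),onz(t,*B(763,103),.012))
print("tab L tri",tri(ray(t,*B(602,127)),ray(s,*A(263,70))), onz(t,*B(602,127),.178))
print("tab near side z178",onz(s,*A(240,98),.178))
print("plate low right z130",onz(t,*B(735,180),.130))
for n,p in(("frontL",(473,384)),("frontR",(726,367)),("backL",(473,408)),("backR",(726,391))): print(n,onz(t,*G(*p),.185))
print("head",onz(t,*G(584,350),.18),"shank",onz(t,*G(584,365),.174))
```

```text
lip [0.6033 0.2207 0.012 ] [0.579  0.1626 0.012 ]
tab L tri (array([0.549 , 0.2363, 0.1722]), [np.float64(0.002491641390687423), np.float64(0.0024916413906872527)]) [0.5459 0.235  0.178 ]
tab near side z178 [0.536  0.1911 0.178 ]
plate low right z130 [0.5205 0.1654 0.13  ]
frontL [ 0.5354 -0.1228  0.185 ]
frontR [ 0.5483 -0.2828  0.185 ]
backL [ 0.5202 -0.1227  0.185 ]
backR [ 0.5331 -0.2825  0.185 ]
head [ 0.5585 -0.1943  0.18  ] shank [ 0.5495 -0.1955  0.174 ]
```

Call:
step_arm --pt "-0.76 -0.44 -0.15 0 0 1 -1" --pt "-0.76 -0.44 -0.15 0 0 1 -1" --pt "-0.76 -0.44 -0.15 0 0 1 -1" --pt "-0.76 -0.44 -0.15 0 0 1 -1" --pt "-0.76 -0.44 -0.15 0 0 1 -1" --pt "-0.76 -0.44 -0.15 0 0 1 -1" --pt "-0.76 -0.44 -0.15 0 0 1 -1" --pt "-0.76 -0.44 -0.15 0 0 1 -1"

```text
time_s: 0.77
position: [0.3605, 0.4065, 0.2932]
tcp_rot: [[-0.475, 0.88, 0.002], [0.88, 0.475, -0.0], [-0.001, 0.002, -1.0]]
force: [-1.1, 0.5, -0.5]
opening: 0.999
grasp_force: 0.0
```

Call:
step_arm --pt "-0.84 0.22 -0.1 0 0 1 -1" --pt "-0.84 0.22 -0.1 0 0 1 -1" --pt "-0.84 0.22 -0.1 0 0 1 -1" --pt "-0.84 0.22 -0.1 0 0 1 -1" --pt "-0.84 0.22 -0.1 0 0 1 -1" --pt "-0.84 0.22 -0.1 0 0 1 -1" --pt "-0.84 0.22 -0.1 0 0 1 -1" --pt "-0.84 0.22 -0.1 0 0 1 -1"

```text
time_s: 1.43
position: [0.5384, 0.2179, 0.3222]
tcp_rot: [[0.284, 0.959, 0.001], [0.959, -0.284, -0.0], [0.0, 0.001, -1.0]]
force: [-0.8, 1.2, 0.2]
opening: 0.999
grasp_force: 0.0
```

Run:
```python
from rig import *
from h import *
np.set_printoptions(precision=4,suppress=True)
s=read_state(); c=capture("wrist"); pickle.dump((s,c),open("w1.pkl","wb"))
print(s["position"],s["tcp_rot"],s["force"],c["T_tool_cam"],c["vertical_fov"],c["cx"],c["cy"])
cv2.imwrite("pics/w1.png",c["image"][:,:,::-1])
```

```text
[0.5384 0.2179 0.3222] [[ 0.2845  0.9587  0.0009]
 [ 0.9587 -0.2845 -0.0001]
 [ 0.0002  0.0009 -1.    ]] [-0.7708  1.2417  0.1979] [[-0.0006 -0.9599 -0.2804  0.077 ]
 [ 1.     -0.0005 -0.0002  0.0007]
 [ 0.0001 -0.2804  0.9599 -0.1362]
 [ 0.      0.      0.      1.    ]] 60.62503110670826 258.6188052941516 187.67162901523344
```

View pics/w1.png

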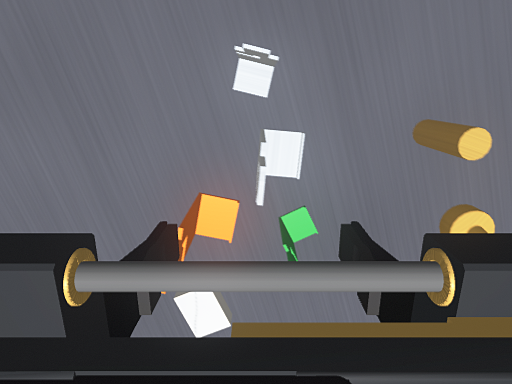

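Wrist view: bracket tab strip about (261,155–205), its ledge (284,155); green at (298,225) and orange at (215,218) are nearby but clear. Zoom on the tab.

Run:
```python
from h import *
s,c=pickle.load(open("w1.pkl","rb"))
cv2.imwrite("pics/w1c.png",cv2.resize(c["image"][115:215,235:315,::-1],None,fx=6,fy=6,interpolation=cv2.INTER_CUBIC))
```

```text
(no output)
```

View pics/w1c.png

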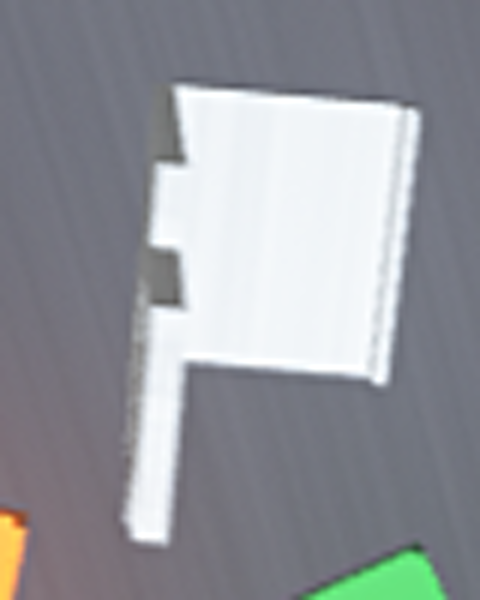

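Tab top runs crop (149,545)–(168,305), shoulder and ledge beyond; sizes agree with 36 x 5 mm.

Run:
```python
from h import *
np.set_printoptions(precision=4,suppress=True)
s,c=pickle.load(open("w1.pkl","rb"))
M=np.eye(4);M[:3,:3]=s["tcp_rot"];M[:3,3]=s["position"];T=M@c["T_tool_cam"]
P=lambda x,y,z:onz(c,235+x/6,115+y/6,z,T)
a,b=P(149,545,.178),P(168,305,.178); print(a,b,np.linalg.norm(b-a),(a+b)/2,np.degrees(np.arctan2(*(b-a)[[1,0]]))-90)
l,m=P(383,383,.012),P(418,110,.012); print(l,m,np.linalg.norm(m-l),np.degrees(np.arctan2(*(m-l)[[1,0]]))-90)
y=(m-l)/np.linalg.norm(m-l); x=np.array([y[1],-y[0],0]); print("origin from lip",(l+m)/2-.0575*x, "lip-tab in x",((l+m)/2-(a+b)/2)@x)
```

```text
[0.534  0.1963 0.178 ] [0.5471 0.231  0.178 ] 0.037059404038915805 [0.5405 0.2136 0.178 ] -20.77728759867665
[0.582  0.1628 0.012 ] [0.6055 0.2221 0.012 ] 0.06379405035593444 -21.688007508004873
origin from lip [0.5403 0.2137 0.012 ] lip-tab in x 0.05727078289770376
```

Call:
step_arm --pt "-0.011 0.011 0.1 0 0 0.11 -1" --pt "-0.011 0.011 0.2 0 0 0.11 -1" --pt "-0.011 0.011 0.3 0 0 0.11 -1" --pt "-0.011 0.011 0.4 0 0 0.11 -1" --pt "-0.011 0.011 0.47 0 0 0.11 -1" --pt "-0.011 0.011 0.527 0 0 0.11 -1" --pt "-0.011 0.011 0.527 0 0 0.11 -1" --pt "-0.011 0.011 0.527 0 0 0.11 -1"

```text
time_s: 2.15
position: [0.5362, 0.2172, 0.1635]
tcp_rot: [[0.36, 0.933, -0.004], [0.933, -0.36, -0.0], [-0.002, -0.004, -1.0]]
force: [-0.2, -0.1, 0.2]
opening: 0.998
grasp_force: 0.0
```

Call:
step_arm --pt "-0.006 0.018 0 0 0 0 -1" --pt "-0.006 0.018 0 0 0 0 -1" --pt "-0.006 0.018 0 0 0 0 -1" --pt "-0.006 0.018 0 0 0 0 -1"

```text
time_s: 2.48
position: [0.5434, 0.2121, 0.1657]
tcp_rot: [[0.363, 0.932, 0.002], [0.932, -0.363, 0.001], [0.001, 0.002, -1.0]]
force: [-0.4, -0.9, 0.4]
opening: 1.0
grasp_force: 0.0
```

Run:
```python
from rig import *
from h import *
np.set_printoptions(precision=4,suppress=True)
s=read_state(); c=capture("wrist"); pickle.dump((s,c),open("w2.pkl","wb"))
print(s["position"],s["tcp_rot"],s["force"])
cv2.imwrite("pics/w2.png",c["image"][:,:,::-1])
```

```text
[0.5434 0.2121 0.1657] [[ 0.3627  0.9319  0.0022]
 [ 0.9319 -0.3627  0.0005]
 [ 0.0013  0.0019 -1.    ]] [-0.3631 -0.885   0.4285]
```

View pics/w2.png

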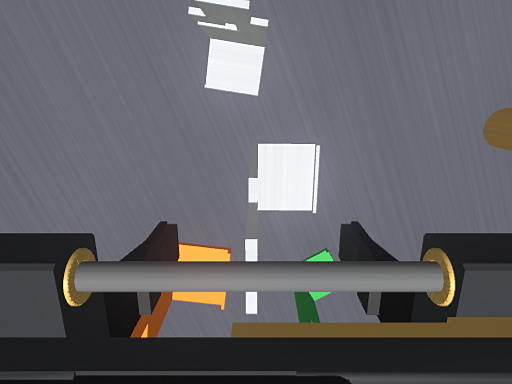

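Tab is at u≈251, about 2.5 mm left of the jaw centre line (257), and parallel to the pads. I'll correct and close.

Call:
step_arm --pt "0 -0.009 0 0 0 0 -1" --pt "0 -0.009 0 0 0 0 -1" --pt "0 -0.009 0 0 0 0 -1" --pt "0 -0.009 0 0 0 0 -1" --pt "0 -0.009 0 0 0 0 -1"

```text
time_s: 2.95
position: [0.5403, 0.2129, 0.1644]
tcp_rot: [[0.363, 0.932, -0.0], [0.932, -0.363, -0.0], [-0.0, -0.0, -1.0]]
force: [0.6, -0.4, -0.1]
opening: 0.998
grasp_force: 0.0
```

Call:
step_arm --pt "0 0 0 0 0 0 0" --pt "0 0 0 0 0 0 0.5" --pt "0 0 0 0 0 0 0.7"

```text
time_s: 3.2
position: [0.5403, 0.2129, 0.1644]
tcp_rot: [[0.363, 0.932, -0.0], [0.932, -0.363, -0.0], [-0.0, -0.0, -1.0]]
force: [0.4, -0.2, 0.3]
opening: 0.854
grasp_force: 0.0
```

Call:
step_arm --pt "0 0 0 0 0 0 1" --pt "0 0 0 0 0 0 1" --pt "0 0 0 0 0 0 1" --pt "0 0 0 0 0 0 1" --pt "0 0 0 0 0 0 1" --pt "0 0 0 0 0 0 1" --pt "0 0 0 0 0 0 1" --pt "0 0 0 0 0 0 1"

```text
time_s: 3.87
position: [0.5403, 0.2129, 0.1644]
tcp_rot: [[0.363, 0.932, 0.0], [0.932, -0.363, -0.0], [0.0, 0.0, -1.0]]
force: [-0.3, -0.4, 0.6]
opening: 0.252
grasp_force: 0.0
```

Call:
step_arm --pt "0 0 0 0 0 0 1" --pt "0 0 0 0 0 0 1" --pt "0 0 0 0 0 0 1" --pt "0 0 0 0 0 0 1" --pt "0 0 0 0 0 0 1" --pt "0 0 0 0 0 0 1" --pt "0 0 0 0 0 0 1" --pt "0 0 0 0 0 0 1"

```text
time_s: 4.53
position: [0.5402, 0.2129, 0.1644]
tcp_rot: [[0.363, 0.932, -0.0], [0.932, -0.363, -0.0], [-0.0, 0.0, -1.0]]
force: [0.8, 0.0, -0.4]
opening: 0.056
grasp_force: 30.0
```

Call:
step_arm --pt "0 0 -0.02 0 0 0 1" --pt "0 0 -0.06 0 0 0 1" --pt "0 0 -0.12 0 0 0 1" --pt "0 0 -0.2 0 0 0 1" --pt "0 0 -0.3 0 0 0 1" --pt "0 0 -0.4 0 0 0 1" --pt "0 0 -0.5 0 0 0 1" --pt "0 0 -0.58 0 0 0 1"

```text
time_s: 5.2
position: [0.5399, 0.213, 0.3405]
tcp_rot: [[0.363, 0.932, 0.001], [0.932, -0.363, 0.0], [0.001, 0.0, -1.0]]
force: [1.9, -0.5, -4.8]
opening: 0.054
grasp_force: 30.0
```

Call:
step_arm --pt "0 0 -0.03 0 0 0 1" --pt "0 0 -0.06 0 0 0 1" --pt "0 0 -0.08 0 0 0 1" --pt "0 0 -0.08 0 0 0 1" --pt "0 0 -0.08 0 0 0 1"

```text
time_s: 5.62
position: [0.5396, 0.2128, 0.361]
tcp_rot: [[0.363, 0.932, -0.003], [0.932, -0.363, -0.0], [-0.001, -0.002, -1.0]]
force: [0.5, 0.7, -3.6]
opening: 0.056
grasp_force: 30.0
```

Call:
step_arm --pt "-0.03 0.02 0 0 0 -0.05 1" --pt "-0.1 0.06 0 0 0 -0.15 1" --pt "-0.19 0.12 0 0 0 -0.25 1" --pt "-0.29 0.18 0 0 0 -0.36 1" --pt "-0.39 0.24 0 0 0 -0.45 1" --pt "-0.49 0.29 0 0 0 -0.52 1" --pt "-0.56 0.34 0 0 0 -0.575 1" --pt "-0.6 0.36 0 0 0 -0.575 1"

```text
time_s: 6.28
position: [0.5759, 0.0027, 0.3605]
tcp_rot: [[-0.078, 0.997, -0.002], [0.997, 0.078, -0.001], [-0.001, -0.003, -1.0]]
force: [-0.0, 0.1, -3.5]
opening: 0.059
grasp_force: 30.0
```

Call:
step_arm --pt "-0.03 0.0 0 0 0 0 1" --pt "-0.1 0.01 0 0 0 0 1" --pt "-0.18 0.02 0 0 0 0 1" --pt "-0.26 0.03 0 0 0 0 1" --pt "-0.33 0.033 0 0 0 0 1" --pt "-0.37 0.033 0 0 0 0 1" --pt "-0.37 0.033 0 0 0 0 1" --pt "-0.37 0.033 0 0 0 0 1"

```text
time_s: 6.95
position: [0.5939, -0.1027, 0.3618]
tcp_rot: [[-0.08, 0.997, -0.002], [0.997, 0.08, 0.002], [0.002, -0.001, -1.0]]
force: [-0.4, 0.5, -3.4]
opening: 0.057
grasp_force: 30.0
```

Call:
step_arm --pt "0 0 0.03 0 0 0 1" --pt "0 0 0.09 0 0 0 1" --pt "0 0 0.16 0 0 0 1" --pt "0 0 0.24 0 0 0 1" --pt "0 0 0.32 0 0 0 1" --pt "0 0 0.38 0 0 0 1" --pt "0 0 0.4 0 0 0 1" --pt "0 0 0.4 0 0 0 1"

```text
time_s: 7.62
position: [0.5929, -0.1019, 0.2402]
tcp_rot: [[-0.082, 0.997, -0.005], [0.997, 0.082, 0.002], [0.003, -0.005, -1.0]]
force: [0.0, -0.3, -3.2]
opening: 0.054
grasp_force: 30.0
```

Run:
```python
from rig import *
from h import *
np.set_printoptions(precision=4,suppress=True)
s=read_state(); print(s["position"],s["tcp_rot"],s["force"],s["moment"])
o=np.zeros((600,800,3),np.uint8)
r=lambda x,k:cv2.resize(x,None,fx=k,fy=k,interpolation=cv2.INTER_CUBIC)
d={n:capture(n) for n in("side","top")}; pickle.dump((s,d),open("d2.pkl","wb"))
o[:600,:400]=r(d["side"]["image"][190:340,210:310,::-1],4)
o[:400,400:]=r(d["top"]["image"][140:240,300:400,::-1],4)
cv2.imwrite("pics/c3.png",o)
```

```text
[ 0.5929 -0.1019  0.2402] [[-0.0817  0.9966 -0.005 ]
 [ 0.9967  0.0817  0.0023]
 [ 0.0027 -0.0047 -1.    ]] [ 0.0433 -0.2852 -3.1732] [-0.0561  0.1511  0.0228]
```

View pics/c3.png

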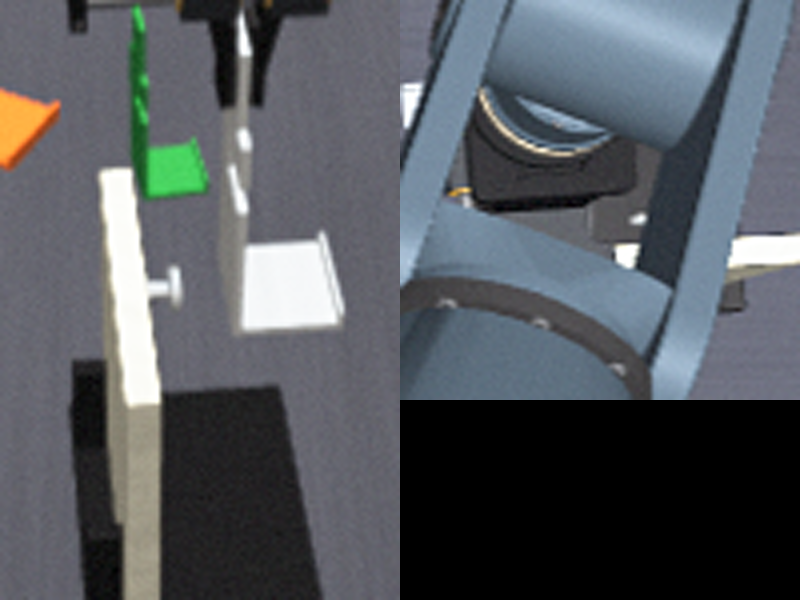

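The bracket hangs upright and ledge-outward in front of the panel; slot is open toward the pin, whose head is at crop (177,287). Check pin location from side view and the slot height.

Run:
```python
from h import *
np.set_printoptions(precision=4,suppress=True)
s,d=pickle.load(open("d2.pkl","rb")); c=d["side"]
Q=lambda x,y,z:onz(c,210+x/4,190+y/4,z)
xs=np.array([.9966,.0817,0]);ys=np.array([-.0817,.9966,0])
for n,p in (("head",Q(177,287,.170)),("face root",Q(149,289,.170)),("panel far top front",Q(132,172,.185)),("near top front",Q(160,402,.185)),
  ("slot lip -y edge low z.163",Q(240,207,.163)),("slot upper edge z.177",Q(243,155,.177)),("plate bottom -y",Q(236,332,.0755))):
    print(n,p,"stand frame",(p-[.5419,-.2028,0])@xs,(p-[.5419,-.2028,0])@ys)
print("tcp",(s["position"]-[.5419,-.2028,0])@xs,(s["position"]-[.5419,-.2028,0])@ys)
```

```text
head [ 0.5618 -0.1977  0.17  ] stand frame 0.020241017675501027 0.003413624951840718
face root [ 0.5483 -0.1989  0.17  ] stand frame 0.006693049056619576 0.0033463632291710157
panel far top front [ 0.5408 -0.1296  0.185 ] stand frame 0.004887350730801841 0.07302919353542972
near top front [ 0.5517 -0.2861  0.185 ] stand frame 0.0029298331599599773 -0.08377808918220281
slot lip -y edge low z.163 [ 0.596 -0.132  0.163] stand frame 0.05967736438101086 0.06612804037906207
slot upper edge z.177 [ 0.5985 -0.1073  0.177 ] stand frame 0.06417471861860088 0.09051639747818094
plate bottom -y [ 0.5964 -0.1336  0.0755] stand frame 0.059946290687340795 0.06456045170996269
tcp 0.05904205532679867 0.09639949380697696
```

Call:
step_arm --pt "-0.01 -0.02 0 0 0 0 1" --pt "-0.03 -0.06 0 0 0 0 1" --pt "-0.05 -0.1 0.002 0 0 0 1" --pt "-0.07 -0.13 0.002 0 0 0 1" --pt "-0.088 -0.15 0.002 0 0 0 1" --pt "-0.088 -0.157 0.002 0 0 0 1" --pt "-0.088 -0.157 0.002 0 0 0 1" --pt "-0.088 -0.157 0.002 0 0 0 1"

```text
time_s: 8.38
position: [0.55, -0.1341, 0.2423]
tcp_rot: [[-0.08, 0.997, 0.001], [0.997, 0.08, -0.0], [-0.0, 0.001, -1.0]]
force: [-0.3, 0.6, -3.0]
opening: 0.058
grasp_force: 30.0
```

Call:
step_arm --pt "0 0 0 0 0 0 1" --pt "0 0 0 0 0 0 1" --pt "0 0 0 0 0 0 1" --pt "0 0 0 0 0 0 1" --pt "0 0 0 0 0 0 1" --pt "0 0 0 0 0 0 1"

```text
time_s: 8.88
position: [0.5496, -0.1338, 0.2418]
tcp_rot: [[-0.081, 0.997, -0.0], [0.997, 0.081, 0.0], [0.0, -0.0, -1.0]]
force: [-0.9, 0.3, -3.7]
opening: 0.053
grasp_force: 30.0
```

Call:
step_arm --pt "0 -0.003 0.004 0 0 0 1" --pt "0 -0.007 0.008 0 0 0 1" --pt "0 -0.01 0.008 0 0 0 1" --pt "0 -0.013 0.008 0 0 0 1" --pt "0 -0.013 0.008 0 0 0 1" --pt "0 -0.013 0.008 0 0 0 1"

```text
time_s: 9.38
position: [0.5456, -0.1343, 0.2395]
tcp_rot: [[-0.08, 0.997, 0.0], [0.997, 0.08, 0.0], [0.0, 0.0, -1.0]]
force: [-0.6, 0.1, -3.2]
opening: 0.051
grasp_force: 30.0
```

Call:
step_arm --pt "0 -0.002 0 0 0 0 1" --pt "0 -0.003 0 0 0 0 1" --pt "0 -0.005 0 0 0 0 1" --pt "0 -0.005 0 0 0 0 1" --pt "0 -0.005 0 0 0 0 1"

```text
time_s: 9.8
position: [0.5441, -0.1343, 0.2394]
tcp_rot: [[-0.08, 0.997, -0.0], [0.997, 0.08, 0.0], [0.0, -0.0, -1.0]]
force: [0.3, 0.6, -3.6]
opening: 0.057
grasp_force: 30.0
```

Call:
step_arm --pt "0 -0.002 0 0 0 0 1" --pt "0 -0.003 0 0 0 0 1" --pt "0 -0.003 0 0 0 0 1" --pt "0 -0.003 0 0 0 0 1"

```text
time_s: 10.13
position: [0.5433, -0.1344, 0.2394]
tcp_rot: [[-0.08, 0.997, 0.0], [0.997, 0.08, 0.0], [0.0, 0.0, -1.0]]
force: [0.7, 0.5, -2.5]
opening: 0.057
grasp_force: 30.0
```

Call:
step_arm --pt "0 -0.002 0 0 0 0 1" --pt "0 -0.003 0 0 0 0 1" --pt "0 -0.003 0 0 0 0 1" --pt "0 -0.003 0 0 0 0 1"

```text
time_s: 10.47
position: [0.5423, -0.1345, 0.2394]
tcp_rot: [[-0.08, 0.997, -0.0], [0.997, 0.08, 0.0], [0.0, -0.0, -1.0]]
force: [0.5, 0.2, -3.4]
opening: 0.051
grasp_force: 30.0
```

Call:
step_arm --pt "0 -0.002 0 0 0 0 1" --pt "0 -0.003 0 0 0 0 1" --pt "0 -0.003 0 0 0 0 1" --pt "0 -0.003 0 0 0 0 1"

```text
time_s: 10.8
position: [0.5415, -0.1346, 0.2395]
tcp_rot: [[-0.08, 0.997, 0.0], [0.997, 0.08, 0.0], [0.0, 0.0, -1.0]]
force: [0.0, 0.5, -3.1]
opening: 0.054
grasp_force: 30.0
```

Call:
step_arm --pt "0 -0.002 0 0 0 0 1" --pt "0 -0.003 0 0 0 0 1" --pt "0 -0.003 0 0 0 0 1" --pt "0 -0.003 0 0 0 0 1"

```text
time_s: 11.13
position: [0.5409, -0.1347, 0.2395]
tcp_rot: [[-0.08, 0.997, 0.001], [0.997, 0.08, -0.0], [-0.0, 0.001, -1.0]]
force: [0.7, -0.4, -3.9]
opening: 0.051
grasp_force: 30.0
```

Call:
step_arm --pt "0 -0.001 0 0 0 0 1" --pt "0 -0.002 0 0 0 0 1" --pt "0 -0.002 0 0 0 0 1" --pt "0 -0.002 0 0 0 0 1"

```text
time_s: 11.47
position: [0.5408, -0.1348, 0.2396]
tcp_rot: [[-0.08, 0.997, 0.002], [0.997, 0.08, -0.0], [-0.0, 0.002, -1.0]]
force: [3.4, 0.4, -4.9]
opening: 0.051
grasp_force: 30.0
```

Contact at TCP x≈0.541 (3.4 N). Back off so the plate is midway between panel and head.

Call:
step_arm --pt "0 0.005 0 0 0 0 1" --pt "0 0.01 0 0 0 0 1" --pt "0 0.014 0 0 0 0 1" --pt "0 0.014 0 0 0 0 1" --pt "0 0.014 0 0 0 0 1" --pt "0 0.014 0 0 0 0 1"

```text
time_s: 11.97
position: [0.5438, -0.1343, 0.2393]
tcp_rot: [[-0.08, 0.997, -0.001], [0.997, 0.08, 0.0], [0.0, -0.001, -1.0]]
force: [0.6, 0.7, -2.8]
opening: 0.056
grasp_force: 30.0
```

Call:
step_arm --pt "-0.01 0.002 0 0 0 0 1" --pt "-0.02 0.002 0 0 0 0 1" --pt "-0.03 0.002 0 0 0 0 1" --pt "-0.04 0.002 0 0 0 0 1" --pt "-0.05 0.002 0 0 0 0 1" --pt "-0.06 0.002 0 0 0 0 1" --pt "-0.06 0.002 0 0 0 0 1" --pt "-0.06 0.002 0 0 0 0 1"

```text
time_s: 12.63
position: [0.5462, -0.1525, 0.2394]
tcp_rot: [[-0.08, 0.997, -0.0], [0.997, 0.08, 0.0], [0.0, -0.0, -1.0]]
force: [-0.1, -0.5, -3.1]
opening: 0.057
grasp_force: 30.0
```

Call:
step_arm --pt "-0.005 0 0 0 0 0 1" --pt "-0.01 0 0 0 0 0 1" --pt "-0.015 0 0 0 0 0 1" --pt "-0.02 0 0 0 0 0 1" --pt "-0.025 0 0 0 0 0 1" --pt "-0.025 0 0 0 0 0 1" --pt "-0.025 0 0 0 0 0 1"

```text
time_s: 13.22
position: [0.5468, -0.1598, 0.2395]
tcp_rot: [[-0.08, 0.997, 0.0], [0.997, 0.08, 0.0], [0.0, 0.0, -1.0]]
force: [-0.1, 0.3, -3.7]
opening: 0.057
grasp_force: 30.0
```

Run:
```python
from rig import *
from h import *
c=capture("side")
cv2.imwrite("pics/c4.png",cv2.resize(c["image"][190:290,210:310,::-1],None,fx=6,fy=6,interpolation=cv2.INTER_CUBIC))
```

```text
(no output)
```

View pics/c4.png

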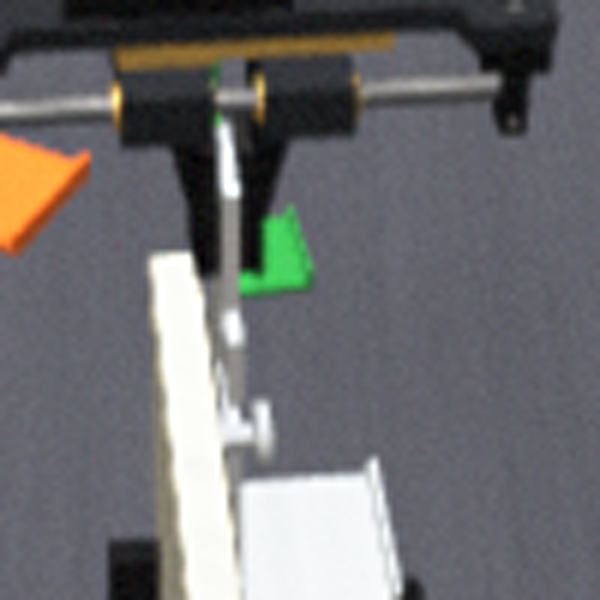

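The plate edge lies between panel and pin head (crop (262,428)), with the pin level with the slot. I'll continue sliding.

Call:
step_arm --pt "-0.006 0 0 0 0 0 1" --pt "-0.012 0 0 0 0 0 1" --pt "-0.018 0 0 0 0 0 1" --pt "-0.024 0 0 0 0 0 1" --pt "-0.03 0 0 0 0 0 1" --pt "-0.036 0 0 0 0 0 1" --pt "-0.036 0 0 0 0 0 1" --pt "-0.036 0 0 0 0 0 1"

```text
time_s: 13.93
position: [0.5477, -0.1707, 0.2394]
tcp_rot: [[-0.08, 0.997, -0.0], [0.997, 0.08, 0.0], [0.0, -0.0, -1.0]]
force: [0.5, 0.1, -3.2]
opening: 0.055
grasp_force: 30.0
```

Call:
step_arm --pt "-0.005 0 0 0 0 0 1" --pt "-0.01 0 0 0 0 0 1" --pt "-0.015 0 0 0 0 0 1" --pt "-0.02 0 0 0 0 0 1" --pt "-0.025 0 0 0 0 0 1" --pt "-0.03 0 0 0 0 0 1" --pt "-0.033 0 0 0 0 0 1" --pt "-0.033 0 0 0 0 0 1"

```text
time_s: 14.6
position: [0.5486, -0.1807, 0.2395]
tcp_rot: [[-0.08, 0.997, 0.0], [0.997, 0.08, -0.0], [-0.0, 0.0, -1.0]]
force: [-0.6, -0.6, -4.0]
opening: 0.054
grasp_force: 30.0
```

Call:
step_arm --pt "-0.003 0 0 0 0 0 1" --pt "-0.007 0 0 0 0 0 1" --pt "-0.01 0 0 0 0 0 1" --pt "-0.01 0 0 0 0 0 1" --pt "-0.01 0 0 0 0 0 1"

```text
time_s: 15.02
position: [0.5487, -0.1834, 0.2394]
tcp_rot: [[-0.08, 0.997, -0.0], [0.997, 0.08, 0.0], [0.0, -0.0, -1.0]]
force: [-0.2, 0.7, -3.9]
opening: 0.057
grasp_force: 30.0
```

Call:
step_arm --pt "-0.003 0 0 0 0 0 1" --pt "-0.007 0 0 0 0 0 1" --pt "-0.01 0 0 0 0 0 1" --pt "-0.01 0 0 0 0 0 1" --pt "-0.01 0 0 0 0 0 1"

```text
time_s: 15.43
position: [0.549, -0.1864, 0.2395]
tcp_rot: [[-0.08, 0.997, 0.0], [0.997, 0.08, -0.0], [-0.0, 0.0, -1.0]]
force: [-0.8, 0.2, -3.5]
opening: 0.059
grasp_force: 30.0
```

Call:
step_arm --pt "-0.002 0 0 0 0 0 1" --pt "-0.004 0 0 0 0 0 1" --pt "-0.006 0 0 0 0 0 1" --pt "-0.006 0 0 0 0 0 1" --pt "-0.006 0 0 0 0 0 1"

```text
time_s: 15.85
position: [0.5491, -0.1882, 0.2395]
tcp_rot: [[-0.08, 0.997, 0.0], [0.997, 0.08, -0.0], [-0.0, 0.0, -1.0]]
force: [0.7, 0.1, -3.4]
opening: 0.057
grasp_force: 30.0
```

Call:
step_arm --pt "-0.002 0 0 0 0 0 1" --pt "-0.003 0 0 0 0 0 1" --pt "-0.003 0 0 0 0 0 1" --pt "-0.003 0 0 0 0 0 1"

```text
time_s: 16.18
position: [0.5492, -0.1891, 0.2395]
tcp_rot: [[-0.08, 0.997, -0.0], [0.997, 0.08, -0.0], [-0.0, -0.0, -1.0]]
force: [-0.8, -0.3, -4.3]
opening: 0.055
grasp_force: 30.0
```

Call:
step_arm --pt "-0.002 0 0 0 0 0 1" --pt "-0.003 0 0 0 0 0 1" --pt "-0.003 0 0 0 0 0 1" --pt "-0.003 0 0 0 0 0 1"

```text
time_s: 16.52
position: [0.5493, -0.19, 0.2394]
tcp_rot: [[-0.08, 0.997, -0.0], [0.997, 0.08, 0.0], [0.0, -0.0, -1.0]]
force: [0.3, -0.1, -3.1]
opening: 0.055
grasp_force: 30.0
```

Call:
step_arm --pt "-0.002 0 0 0 0 0 1" --pt "-0.003 0 0 0 0 0 1" --pt "-0.003 0 0 0 0 0 1" --pt "-0.003 0 0 0 0 0 1"

```text
time_s: 16.85
position: [0.5493, -0.1909, 0.2395]
tcp_rot: [[-0.08, 0.997, 0.0], [0.997, 0.08, -0.0], [-0.0, 0.0, -1.0]]
force: [-0.7, -1.1, -2.8]
opening: 0.06
grasp_force: 30.0
```

Call:
step_arm --pt "-0.002 0 0 0 0 0 1" --pt "-0.003 0 0 0 0 0 1" --pt "-0.003 0 0 0 0 0 1" --pt "-0.003 0 0 0 0 0 1"

```text
time_s: 17.18
position: [0.5494, -0.1918, 0.2395]
tcp_rot: [[-0.08, 0.997, 0.0], [0.997, 0.08, -0.0], [-0.0, 0.0, -1.0]]
force: [-0.0, -0.6, -2.5]
opening: 0.057
grasp_force: 30.0
```

Call:
step_arm --pt "-0.002 0 0 0 0 0 1" --pt "-0.003 0 0 0 0 0 1" --pt "-0.003 0 0 0 0 0 1" --pt "-0.003 0 0 0 0 0 1"

```text
time_s: 17.52
position: [0.5495, -0.1927, 0.2394]
tcp_rot: [[-0.08, 0.997, -0.0], [0.997, 0.08, 0.0], [0.0, -0.0, -1.0]]
force: [-0.1, 0.1, -3.7]
opening: 0.054
grasp_force: 30.0
```

Call:
step_arm --pt "-0.002 0 0 0 0 0 1" --pt "-0.003 0 0 0 0 0 1" --pt "-0.003 0 0 0 0 0 1" --pt "-0.003 0 0 0 0 0 1"

```text
time_s: 17.85
position: [0.5495, -0.1936, 0.2395]
tcp_rot: [[-0.08, 0.997, 0.0], [0.997, 0.08, -0.0], [-0.0, 0.0, -1.0]]
force: [-0.4, -0.3, -3.9]
opening: 0.057
grasp_force: 30.0
```

Call:
step_arm --pt "-0.002 0 0 0 0 0 1" --pt "-0.003 0 0 0 0 0 1" --pt "-0.003 0 0 0 0 0 1" --pt "-0.003 0 0 0 0 0 1"

```text
time_s: 18.18
position: [0.5496, -0.1945, 0.2394]
tcp_rot: [[-0.08, 0.997, -0.0], [0.997, 0.08, 0.0], [0.0, -0.0, -1.0]]
force: [-0.5, -0.8, -2.9]
opening: 0.055
grasp_force: 30.0
```

Call:
step_arm --pt "-0.002 0 0 0 0 0 1" --pt "-0.003 0 0 0 0 0 1" --pt "-0.003 0 0 0 0 0 1" --pt "-0.003 0 0 0 0 0 1"

```text
time_s: 18.52
position: [0.5497, -0.1954, 0.2395]
tcp_rot: [[-0.08, 0.997, -0.0], [0.997, 0.08, 0.0], [0.0, -0.0, -1.0]]
force: [-0.3, -0.5, -3.8]
opening: 0.056
grasp_force: 30.0
```

Call:
step_arm --pt "-0.002 0 0 0 0 0 1" --pt "-0.003 0 0 0 0 0 1" --pt "-0.003 0 0 0 0 0 1" --pt "-0.003 0 0 0 0 0 1"

```text
time_s: 18.85
position: [0.5498, -0.1962, 0.2394]
tcp_rot: [[-0.08, 0.997, -0.0], [0.997, 0.08, 0.0], [0.0, -0.0, -1.0]]
force: [-0.4, -0.1, -4.2]
opening: 0.058
grasp_force: 30.0
```

Call:
step_arm --pt "-0.002 0 0 0 0 0 1" --pt "-0.003 0 0 0 0 0 1" --pt "-0.003 0 0 0 0 0 1" --pt "-0.003 0 0 0 0 0 1"

```text
time_s: 19.18
position: [0.5498, -0.1972, 0.2394]
tcp_rot: [[-0.08, 0.997, -0.0], [0.997, 0.08, 0.0], [0.0, -0.0, -1.0]]
force: [0.3, -0.3, -4.0]
opening: 0.055
grasp_force: 30.0
```

Call:
step_arm --pt "-0.002 0 0 0 0 0 1" --pt "-0.003 0 0 0 0 0 1" --pt "-0.003 0 0 0 0 0 1" --pt "-0.003 0 0 0 0 0 1"

```text
time_s: 19.52
position: [0.5499, -0.198, 0.2394]
tcp_rot: [[-0.08, 0.997, 0.0], [0.997, 0.08, 0.0], [0.0, 0.0, -1.0]]
force: [-0.3, 0.4, -4.3]
opening: 0.057
grasp_force: 30.0
```

Call:
step_arm --pt "-0.002 0 0 0 0 0 1" --pt "-0.003 0 0 0 0 0 1" --pt "-0.003 0 0 0 0 0 1" --pt "-0.003 0 0 0 0 0 1"

```text
time_s: 19.85
position: [0.5499, -0.1987, 0.2394]
tcp_rot: [[-0.08, 0.997, -0.0], [0.997, 0.08, 0.001], [0.001, -0.0, -1.0]]
force: [-0.4, 0.2, -3.1]
opening: 0.059
grasp_force: 30.0
```

Call:
step_arm --pt "-0.001 0 0 0 0 0 1" --pt "-0.002 0 0 0 0 0 1" --pt "-0.002 0 0 0 0 0 1" --pt "-0.002 0 0 0 0 0 1"

```text
time_s: 20.18
position: [0.5499, -0.199, 0.2394]
tcp_rot: [[-0.08, 0.997, -0.0], [0.997, 0.08, 0.001], [0.001, -0.0, -1.0]]
force: [0.2, 2.4, -2.8]
opening: 0.051
grasp_force: 30.0
```

Contact with the inner end at TCP y≈-0.1988 (lag plus 2.4 N). Back off 1 mm to centre the notch over the pin, then lower.

Call:
step_arm --pt "0.002 0 0 0 0 0 1" --pt "0.005 0 0 0 0 0 1" --pt "0.005 0 0 0 0 0 1" --pt "0.005 0 0 0 0 0 1" --pt "0.005 0 0 0 0 0 1"

```text
time_s: 20.6
position: [0.55, -0.1985, 0.2395]
tcp_rot: [[-0.08, 0.997, 0.0], [0.997, 0.08, -0.001], [-0.001, 0.0, -1.0]]
force: [0.7, -0.2, -3.3]
opening: 0.056
grasp_force: 30.0
```

Call:
step_arm --pt "0 0 0.003 0 0 0 1" --pt "0 0 0.006 0 0 0 1" --pt "0 0 0.01 0 0 0 1" --pt "0 0 0.013 0 0 0 1" --pt "0 0 0.016 0 0 0 1" --pt "0 0 0.016 0 0 0 1" --pt "0 0 0.016 0 0 0 1"

```text
time_s: 21.18
position: [0.5499, -0.198, 0.2346]
tcp_rot: [[-0.08, 0.997, -0.0], [0.997, 0.08, 0.0], [0.0, -0.0, -1.0]]
force: [0.5, 1.2, -4.2]
opening: 0.055
grasp_force: 30.0
```

Call:
step_arm --pt "0 0 0.003 0 0 0 1" --pt "0 0 0.006 0 0 0 1" --pt "0 0 0.01 0 0 0 1" --pt "0 0 0.013 0 0 0 1" --pt "0 0 0.016 0 0 0 1" --pt "0 0 0.016 0 0 0 1"

```text
time_s: 21.68
position: [0.5498, -0.1979, 0.2296]
tcp_rot: [[-0.08, 0.997, -0.0], [0.997, 0.08, 0.0], [0.0, -0.0, -1.0]]
force: [0.3, 0.5, -2.9]
opening: 0.055
grasp_force: 30.0
```

Call:
step_arm --pt "0 0 0.003 0 0 0 1" --pt "0 0 0.006 0 0 0 1" --pt "0 0 0.01 0 0 0 1" --pt "0 0 0.013 0 0 0 1" --pt "0 0 0.013 0 0 0 1" --pt "0 0 0.013 0 0 0 1"

```text
time_s: 22.18
position: [0.5498, -0.198, 0.2258]
tcp_rot: [[-0.08, 0.997, -0.0], [0.997, 0.08, 0.0], [0.0, -0.0, -1.0]]
force: [0.1, 0.2, -3.4]
opening: 0.054
grasp_force: 30.0
```

Call:
step_arm --pt "0 -0.003 0.002 0 0 0 1" --pt "0 -0.006 0.004 0 0 0 1" --pt "0 -0.006 0.005 0 0 0 1" --pt "0 -0.006 0.005 0 0 0 1" --pt "0 -0.006 0.005 0 0 0 1"

```text
time_s: 22.6
position: [0.5481, -0.1982, 0.2244]
tcp_rot: [[-0.08, 0.997, 0.0], [0.997, 0.08, -0.0], [-0.0, 0.0, -1.0]]
force: [0.5, -0.4, -3.1]
opening: 0.057
grasp_force: 30.0
```

Call:
step_arm --pt "0 0 0.001 0 0 0 1" --pt "0 0 0.002 0 0 0 1" --pt "0 0 0.002 0 0 0 1" --pt "0 0 0.002 0 0 0 1"

```text
time_s: 22.93
position: [0.5481, -0.1982, 0.2238]
tcp_rot: [[-0.08, 0.997, -0.0], [0.997, 0.08, 0.0], [0.0, -0.0, -1.0]]
force: [0.2, -0.4, -3.1]
opening: 0.059
grasp_force: 30.0
```

Call:
step_arm --pt "0 0 0.001 0 0 0 1" --pt "0 0 0.002 0 0 0 1" --pt "0 0 0.002 0 0 0 1" --pt "0 0 0.002 0 0 0 1"

```text
time_s: 23.27
position: [0.5482, -0.1982, 0.2234]
tcp_rot: [[-0.08, 0.997, 0.0], [0.997, 0.08, -0.0], [-0.0, 0.0, -1.0]]
force: [-0.6, 0.2, -2.7]
opening: 0.052
grasp_force: 30.0
```

Call:
step_arm --pt "0 0 0.001 0 0 0 1" --pt "0 0 0.002 0 0 0 1" --pt "0 0 0.002 0 0 0 1" --pt "0 0 0.002 0 0 0 1"

```text
time_s: 23.6
position: [0.5482, -0.1982, 0.2231]
tcp_rot: [[-0.08, 0.997, 0.0], [0.997, 0.08, -0.0], [-0.0, 0.0, -1.0]]
force: [-0.8, 0.2, 1.2]
opening: 0.053
grasp_force: 30.0
```

Bracket rests on the pin at exactly the expected drop (16 mm). Relieve slightly and release.

Call:
step_arm --pt "0 0 -0.001 0 0 0 1" --pt "0 0 -0.001 0 0 0 1" --pt "0 0 -0.001 0 0 0 0.8" --pt "0 0 -0.001 0 0 0 0.6" --pt "0 0 -0.001 0 0 0 0.4" --pt "0 0 -0.001 0 0 0 0.2" --pt "0 0 -0.001 0 0 0 0" --pt "0 0 -0.001 0 0 0 -0.2"

```text
time_s: 24.27
position: [0.5482, -0.1982, 0.2229]
tcp_rot: [[-0.08, 0.997, 0.0], [0.997, 0.08, -0.0], [-0.0, 0.0, -1.0]]
force: [0.3, 0.9, -0.5]
opening: 0.389
grasp_force: 0.0
```

Call:
step_arm --pt "0 0 -0.001 0 0 0 -0.4" --pt "0 0 -0.001 0 0 0 -0.4" --pt "0 0 -0.001 0 0 0 -0.4" --pt "0 0 -0.001 0 0 0 -0.4" --pt "0 0 -0.001 0 0 0 -0.4" --pt "0 0 -0.001 0 0 0 -0.4"

```text
time_s: 24.77
position: [0.5481, -0.1982, 0.2232]
tcp_rot: [[-0.08, 0.997, 0.0], [0.997, 0.08, -0.0], [-0.0, 0.0, -1.0]]
force: [0.6, -0.6, 0.9]
opening: 0.691
grasp_force: 0.0
```

Call:
step_arm --pt "0 0 -0.03 0 0 0 -0.4" --pt "0 0 -0.07 0 0 0 -0.4" --pt "0 0 -0.12 0 0 0 -0.4" --pt "0 0 -0.2 0 0 0 -0.4" --pt "0 0 -0.3 0 0 0 -0.4" --pt "0 0 -0.4 0 0 0 -0.4" --pt "0 0 -0.4 0 0 0 -0.4" --pt "0 0 -0.4 0 0 0 -0.4"

```text
time_s: 25.43
position: [0.5491, -0.1987, 0.3462]
tcp_rot: [[-0.08, 0.997, 0.005], [0.997, 0.08, -0.003], [-0.003, 0.005, -1.0]]
force: [-0.6, -0.3, -0.3]
opening: 0.699
grasp_force: 0.0
```

Run:
```python
from rig import *
from h import *
c=capture("side"); print(read_state()["force"],read_state()["opening"])
cv2.imwrite("pics/c5.png",cv2.resize(c["image"][190:340,200:320,::-1],None,fx=4,fy=4,interpolation=cv2.INTER_CUBIC))
```

```text
[-0.80395416 -0.84815922  0.55432799] 0.6996273818018652
```

View pics/c5.png

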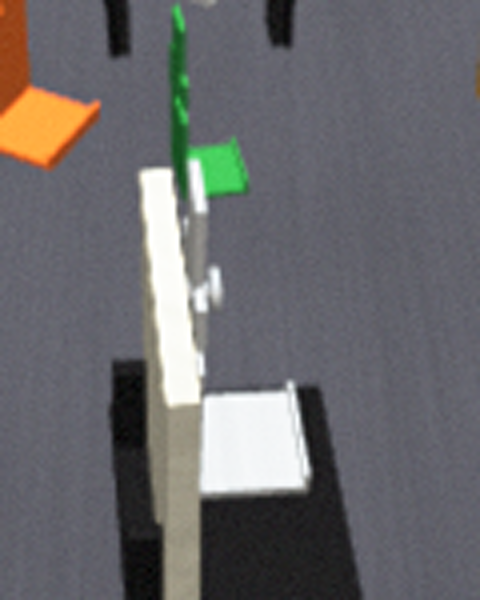

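The bracket hangs upright behind the pin head (crop (215,287)), ledge outward, and the gripper is clear.

Call:
step_arm --pt "0 0 0 0 0 0 -0.4" --pt "0 0 0 0 0 0 -0.4" --pt "0 0 0 0 0 0 -0.4" --pt "0 0 0 0 0 0 -0.4"

```text
time_s: 25.82
position: [0.5478, -0.198, 0.3422]
tcp_rot: [[-0.08, 0.997, -0.002], [0.997, 0.08, 0.001], [0.001, -0.002, -1.0]]
force: [0.5, 0.1, 0.5]
opening: 0.698
grasp_force: 0.0
```

```bash
python3 -c "
from rig import *
print(hand_in())"
```

```text
the job is handed in; nothing more can be done
None
```

The larger grey bracket hangs upright on the headed pin, ledge outward and released with the gripper clear; the job was handed in at about 26 s, but no verdict was shown.

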